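# Line up reagent bottles by height in front of the barcode reader

### The arm

A 6-joint arm with a two-finger parallel gripper is mounted at the origin on the work surface. World frame = base frame: x ahead of the robot, y to its left, z up, the work surface at z = 0. Lengths are in m, angles in rad, forces in N, time in s.
With the tool pointing down it reaches from about 0.275 to 0.75 m from the base axis. Payload 10.2 kg.
Tool frame: the origin (TCP) lies at the very end of the fingers, on their centre line; the grasp point (between the pads) lies 19 mm behind it; z points along the fingers, y is the line along which they close (so a half turn about z gives the same grasp; the last joint's range is limited). The gripper opens to 85 mm and grips with 20 to 120 N. Pads are 22 mm wide; open, the fingers measure 114 mm over their backs; the gripper's body (76 mm by 85 mm) begins 54 mm behind the grasp point. The pads swing forward as they close: fully open they stand 13 mm farther back than shut.
Start: joints at [-1.508, 0.313, 1.498, -0, 1.331, -0.223], TCP at [0.148, -0.504, 0.231] pointing down, gripper open.
Joint ranges: [-2.94, 2.94], [-0.97, 2.17], [0.19, 2.56], [-1.23, 4.37], [0.02, 3.11], [-2.88, 2.88]. Speed limits (rad/s): [2.39, 2.39, 3.01, 3.14, 3.14, 3.14].

### API

Orientations are given as a unit quaternion [x, y, z, w].
In Python, from workcell import ctrl gives the robot as it stands.
- The arm moves only by the tool move_arm, never from a script. Its argument "targets" is a list that holds one entry, the list of rows, each a list of 7 numbers: the finger opening in mm, from 0 to 85.4, then the shift along the world's x, y, z in mm, then the turn, a rotation vector about the world's x, y, z in degrees. A call has 1 to 10 rows; each row shifts and turns the commanded pose from where the row before left it; what a row does not reach is not made up. A row lasts 1/8 s, in which the tool goes at most 62.5 mm and 10.7 degrees, less where a joint would pass 70% of its speed; a pose out of reach is approached as far as the arm can. A call with a gripper value outside its range is refused whole. The fingers move at their own pace and stop on an object; the grip force is fixed at half the most. Time passes only in rows, so rows that do not move let the fingers close. It gives the time, the measured TCP pose, the force, the opening and the grip force at its end, in the units of the state.
- ctrl.observe(): the state, without advancing time (a new reading comes with each control period).
- ctrl.grab_frame(name): name is "side" or "top"; returns a dict with "img" (420x560x3 uint8, red, green, blue), "fx", "fy", "cx", "cy" (pixels), "k1" (the pictures are not rectified: a ray, as slopes to the right and down, at radius r is drawn at 1 + k1 r^2 times it, then the intrinsics apply), "rvec" (rotation vector, rad) and "tvec" (3), from world to camera coordinates, as OpenCV has them. Camera axes: x right, y down, z forward; pixel columns grow to the right and rows downward; lengths in m; the calibration is good to about 2 mm. A picture is of the moment at which its call begins. There is no depth.
- ctrl.sign_off(): hands the job in; it is judged then, once.
The state is a dict: "time": time; "joint_positions": joint angles; "qd": joint speeds; "tau": joint torques, N m; "tcp_pos": TCP position; "orientation": TCP orientation; "wrist_force": force on the tool from outside, world axes, zero at the start; "ft_torque": the same for the moment, N m; "gripper_width": finger opening in m; "grasp_force": force on a finger pad.
Only numpy, scipy, OpenCV 4.12 (cv2) and the standard library are available. Lean on these libraries where they do the work, as an engineer would, in place of code of your own. Each camera call takes 0.05 s, during which the arm holds its last target. There are 200 camera calls.

### The job

The barcode reader must see over each bottle to the next, so stand the four brown reagent bottles in order of height on the four round marks of the rack: the shortest on the mark nearest the reader, the tallest on the mark farthest from it, one bottle to a mark and centred on it. Set each one down gently and upright; do not drop a bottle or tip one over.

Things in the scene. Friction and masses are not known exactly. Their poses are not given: they have to be found in the camera images.
- bottle50_mid (a point): The smallest of four loose brown glass reagent bottles with white caps and a white paper band: 50 mm tall over the cap, round body 34 mm in diameter (straight sides from the foot to 35 mm up, then a narrower neck and a cap 24 mm wide). The point is its centre, half-way up (25 mm above its foot); z runs up its axis. It starts upright on the bench. Mass about 60 g.
- bottle65_mid (a point): The second smallest of four loose brown glass reagent bottles with white caps and a white paper band: 65 mm tall over the cap, round body 40 mm in diameter (straight sides from the foot to 46 mm up, then a narrower neck and a cap 28 mm wide). The point is its centre, half-way up (32.5 mm above its foot); z runs up its axis. It starts upright on the bench. Mass about 100 g.
- bottle80_mid (a point): The second largest of four loose brown glass reagent bottles with white caps and a white paper band: 80 mm tall over the cap, round body 46 mm in diameter (straight sides from the foot to 56 mm up, then a narrower neck and a cap 32 mm wide). The point is its centre, half-way up (40 mm above its foot); z runs up its axis. It starts upright on the bench. Mass about 150 g.
- bottle95_mid (a point): The largest of four loose brown glass reagent bottles with white caps and a white paper band: 95 mm tall over the cap, round body 52 mm in diameter (straight sides from the foot to 66 mm up, then a narrower neck and a cap 36 mm wide). The point is its centre, half-way up (47.5 mm above its foot); z runs up its axis. It starts upright on the bench. Mass about 220 g.
- place_a: One of four identical flat round marks (60 mm across, grey with a dark rim, no height to speak of) in a straight row, 80 mm apart, on a flat metal rack plate (86 by 340 mm, 6 mm thick, fixed). Origin: the mark's centre on the plate's upper face, 6 mm above the bench; z up. The names do not tell the order along the row: it differs from start to start.
- place_b: One of four identical flat round marks (60 mm across, grey with a dark rim, no height to speak of) in a straight row, 80 mm apart, on a flat metal rack plate (86 by 340 mm, 6 mm thick, fixed). Origin: the mark's centre on the plate's upper face, 6 mm above the bench; z up. The names do not tell the order along the row: it differs from start to start.
- place_c: One of four identical flat round marks (60 mm across, grey with a dark rim, no height to speak of) in a straight row, 80 mm apart, on a flat metal rack plate (86 by 340 mm, 6 mm thick, fixed). Origin: the mark's centre on the plate's upper face, 6 mm above the bench; z up. The names do not tell the order along the row: it differs from start to start.
- place_d: One of four identical flat round marks (60 mm across, grey with a dark rim, no height to speak of) in a straight row, 80 mm apart, on a flat metal rack plate (86 by 340 mm, 6 mm thick, fixed). Origin: the mark's centre on the plate's upper face, 6 mm above the bench; z up. The names do not tell the order along the row: it differs from start to start.
- reader: Barcode reader: a fixed upright grey square post (42 by 42 mm, 90 mm high, dark window band all round, black foot 60 by 60 mm) in line with the row of marks, 120 mm past the centre of the last mark at one end; which end differs from start to start. Origin: centre of its foot on the bench. At the row's other end, equally far, stands a fixed low grey box of pipette tips, 60 by 60 by 44 mm.

How it is judged:
By the outcome, as a careful person would: the job done as asked, in the order asked, and still so for the second after the job is handed in, with the robot touching nothing.
It also fails if it takes over 102 s, if anything falls off the work surface, if the arm or the gripper's body presses on something with over 40 N, if the wrist force passes 120 N, or if a joint passes its speed limit or range.

## Working session

There is one attempt and no reset: what is moved stays moved. The work goes in short steps, Python scripts to look and compute and a tool call to move; the robot and the scene stay as the last step left them, time stands still between calls to the robot, and variables do not carry over. Pictures are saved under pics/ and viewed, at most 14 in all, crops included, and the job is handed in when it is done.

Besides the shell and the picture viewer there is one more tool, called as name(argument=value, ...), one argument or row to a line, values as JSON. move_arm: Moves the arm, as the interface text tells. Its arguments: {"type":"object","properties":{"targets":{"type":"array","items":{"type":"array","items":{"type":"array","items":{"type":"number"}}}}},"required":["targets"]}

```bash
mkdir -p pics; ls; cat > h.py <<'E'
import numpy as np, cv2
from workcell import ctrl
def grab(n,save=None):
    f=ctrl.grab_frame(n)
    if save: cv2.imwrite(f"pics/{save}.png",f["img"][:,:,::-1])
    return f
def ray(f,u,v):
    x=(u-f["cx"])/f["fx"];y=(v-f["cy"])/f["fy"];rd=np.hypot(x,y);r=rd
    for _ in range(20): r=rd/(1+f["k1"]*r*r)
    s=r/rd if rd>0 else 1
    R=cv2.Rodrigues(np.array(f["rvec"],float))[0];t=np.array(f["tvec"],float).ravel()
    return -R.T@t, R.T@np.array([x*s,y*s,1.])
def onz(f,u,v,z):
    c,d=ray(f,u,v); return c+d*(z-c[2])/d[2]
E
python3 - <<'E'
from h import *
for n in("top","side"):
    f=grab(n,n+"0"); print(n,ray(f,f["cx"],f["cy"]),f["fx"],f["k1"])
print(ctrl.observe())
E
```

```text
pics
top (array([0.46539195, 0.01716632, 1.04899859]), array([ 0.06731221, -0.00624558, -0.99771241])) 502.6221521308853 0.03021199498557142
side (array([ 0.32659463, -0.56613179,  0.57140177]), array([ 0.21303753,  0.74412563, -0.63316037])) 408.7735035671647 -0.0008721297901969422
{'time': 0.1, 'joint_positions': array([-1.50840655e+00,  3.13383058e-01,  1.49835706e+00,  1.50502979e-05,
        1.33096681e+00, -2.23388523e-01]), 'qd': array([-0.00060058, -0.00231555, -0.00152035,  0.00018391,  0.00032706,
        0.00099804]), 'tau': array([ 2.01713447e-03, -4.12907445e+01, -2.60142750e+01, -2.23624061e-04,
        3.05677160e-03, -1.24620843e-05]), 'tcp_pos': array([ 0.14798349, -0.5034833 ,  0.23079944]), 'orientation': array([ 9.89808805e-01,  1.42401615e-01,  5.20858813e-05, -5.54745364e-04]), 'wrist_force': array([ 0.6041635 ,  0.88858096, -0.32730888]), 'ft_torque': array([-0.0166013 , -0.01957563, -0.00505487]), 'grasp_force': 0.0, 'gripper_width': 0.0852442934687489}
```

View pics/top0.png

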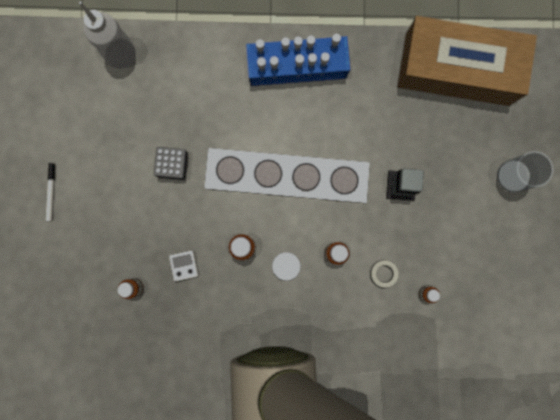

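View pics/side0.png

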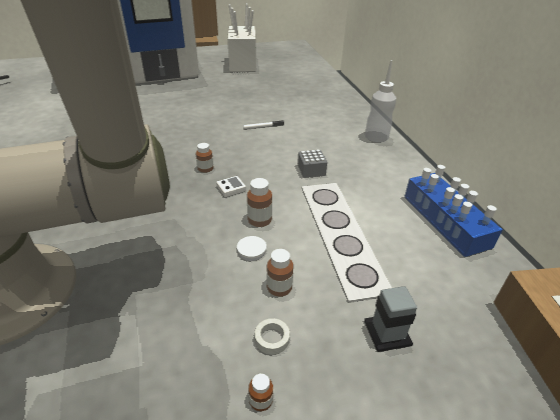

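The top view shows caps at about (240,247), (337,254), (126,289) and (432,295). The marks run from (230,170) to (344,180), with the reader at the right end (409,181) and the tip box at the left (171,162). The side view agrees: the tallest bottle looks like the one at (260,205).

```bash
cat > meas.py <<'E'
from h import *
def caps(f,guess,zt,rad=16):
    g=cv2.cvtColor(f["img"],cv2.COLOR_RGB2HSV); m=((g[...,2]>150)&(g[...,1]<60)).astype(np.uint8)
    n,l,s,c=cv2.connectedComponentsWithStats(m); out=[]
    for (u,v) in guess:
        k=[i for i in range(1,n) if np.hypot(*(c[i]-(u,v)))<rad and s[i,4]>40]
        k=max(k,key=lambda i:s[i,4]); cs=max(cv2.findContours((l==k).astype(np.uint8),0,2)[0],key=len)
        (cu,cv_),r=cv2.minEnclosingCircle(cs); out.append((c[k],s[k],2*np.sqrt(s[k,4]/np.pi),onz(f,*c[k],zt)))
    return out
E
python3 - <<'E'
from meas import *
f=grab("top")
np.set_printoptions(precision=4,suppress=True)
G=[(240,247),(337,254),(126,289),(432,295)]
for z in(.05,.065,.08,.095):
    for c,s,d,p in caps(f,G,z): print(z,c,s[2:4],"diam mm",round(d*(1.049-z)/502.6*1000,1),p)
hsv=cv2.cvtColor(f["img"],cv2.COLOR_RGB2HSV)
gray=cv2.cvtColor(f["img"],cv2.COLOR_RGB2GRAY)
w=gray[130:215,195:380]; m=cv2.threshold(w,0,255,cv2.THRESH_OTSU)[1]
cs,h=cv2.findContours(m,cv2.RETR_CCOMP,cv2.CHAIN_APPROX_NONE)
for c,hh in zip(cs,h[0]):
    if cv2.contourArea(c)>300:
        e=cv2.fitEllipse(c);M=cv2.moments(c);u,v=M['m10']/M['m00']+195,M['m01']/M['m00']+130
        print("hole" if hh[3]>=0 else "outer",u,v,e[1],onz(f,u,v,.006))
# reader & box
for u,v,z in((409,181,.09),(171,162,.044)): print(onz(f,u,v,z))
E
```

```text
0.05 [240.095  246.5455] [17 18] diam mm 34.9 [0.473  0.0872 0.05  ]
0.05 [339.0389 252.9056] [15 15] diam mm 30.1 [ 0.4647 -0.1092  0.05  ]
0.05 [124.1533 289.5182] [13 14] diam mm 26.3 [0.3842 0.312  0.05  ]
0.05 [433.5517 295.2414] [10 11] diam mm 20.9 [ 0.3857 -0.2962  0.05  ]
0.065 [240.095  246.5455] [17 18] diam mm 34.4 [0.4729 0.0862 0.065 ]
0.065 [339.0389 252.9056] [15 15] diam mm 29.6 [ 0.4647 -0.1073  0.065 ]
0.065 [124.1533 289.5182] [13 14] diam mm 25.9 [0.3854 0.3076 0.065 ]
0.065 [433.5517 295.2414] [10 11] diam mm 20.6 [ 0.3869 -0.2915  0.065 ]
0.08 [240.095  246.5455] [17 18] diam mm 33.8 [0.4728 0.0851 0.08  ]
0.08 [339.0389 252.9056] [15 15] diam mm 29.2 [ 0.4647 -0.1054  0.08  ]
0.08 [124.1533 289.5182] [13 14] diam mm 25.5 [0.3866 0.3031 0.08  ]
0.08 [433.5517 295.2414] [10 11] diam mm 20.3 [ 0.3881 -0.2868  0.08  ]
0.095 [240.095  246.5455] [17 18] diam mm 33.3 [0.4727 0.0841 0.095 ]
0.095 [339.0389 252.9056] [15 15] diam mm 28.7 [ 0.4647 -0.1035  0.095 ]
0.095 [124.1533 289.5182] [13 14] diam mm 25.1 [0.3879 0.2987 0.095 ]
0.095 [433.5517 295.2414] [10 11] diam mm 20.0 [ 0.3893 -0.2821  0.095 ]
outer 286.76058066369023 174.74089449361634 (43.858154296875, 217.93698120117188) [ 0.6254 -0.0032  0.006 ]
hole 343.9641379310345 179.99724137931034 (30.077611923217773, 30.751449584960938) [ 0.6169 -0.123   0.006 ]
hole 305.75713959332876 176.7016221156043 (30.430147171020508, 30.658010482788086) [ 0.6221 -0.043   0.006 ]
hole 267.6932782748337 173.0851112640514 (30.32101058959961, 30.581016540527344) [0.6279 0.0367 0.006 ]
hole 229.5837912087912 169.77495421245422 (30.131763458251953, 30.865312576293945) [0.6331 0.1165 0.006 ]
[ 0.6055 -0.2366  0.09  ]
[0.64  0.231 0.044]
```

Bottle positions by size: 95 at (473, 84), 80 at (465, -105), 65 at (385, 308) and 50 at (386, -296) mm. Cap sizes and mark spacing agree with the spec. The reader is at the -y end. I'll start with the 95 bottle and close the fingers across the row.

move_arm(
  targets=[
    [[85,32.5,58.8,0,0,0,7],[85,32.5,58.8,0,0,0,7],[85,32.5,58.8,0,0,0,7],[85,32.5,58.8,0,0,0,7],[85,32.5,58.8,0,0,0,7],[85,32.5,58.8,0,0,0,7],[85,32.5,58.8,0,0,0,7],[85,32.5,58.8,0,0,0,7],[85,32.5,58.8,0,0,0,7],[85,32.5,58.8,0,0,0,7]],
  ],
)

```text
time: 1.4
tcp_pos: [0.451, 0.0454, 0.2313]
orientation: [0.728, 0.686, 0.0, 0.0]
wrist_force: [1.6, -1.4, 0.6]
gripper_width: 0.085
grasp_force: 0.0
```

move_arm(
  targets=[
    [[85,0,0,0,0,0,0],[85,0,0,0,0,0,0],[85,0,0,0,0,0,0]],
  ],
)

```text
time: 1.78
tcp_pos: [0.45, 0.0421, 0.2313]
orientation: [0.73, 0.683, -0.0, 0.0]
wrist_force: [0.3, -0.4, 0.6]
gripper_width: 0.0851
grasp_force: 0.0
```

```bash
python3 - <<'E'
from h import *
f=grab("side","side1")
print(ctrl.observe()["tcp_pos"],ctrl.observe()["orientation"])
# side-view cross-check: cap tops
for u,v,z in((260,184,.095),(281,257,.08),(203,147,.065),(261,379,.05)): print(onz(f,u,v,z))
E
```

```text
[0.4501014  0.04215153 0.23139935] [7.29989444e-01 6.83458417e-01 2.49270518e-07 6.89209793e-05]
[0.47336006 0.07962039 0.095     ]
[ 0.46457453 -0.11027096  0.08      ]
[0.38476575 0.29960651 0.065     ]
[ 0.38697523 -0.29321365  0.05      ]
```

move_arm(
  targets=[
    [[85,11.5,21,0,0,0,0],[85,11,21,0,0,0,0],[85,0,0,-40,0,0,0],[85,0,0,-40,0,0,0],[85,0,0,-40,0,0,0],[85,0,0,-40,0,0,0],[85,0,0,-25,0,0,0],[85,0,0,-14,0,0,0],[85,0,0,0,0,0,0],[85,0,0,0,0,0,0]],
  ],
)

```text
time: 3.08
tcp_pos: [0.4735, 0.0851, 0.0333]
orientation: [0.729, 0.684, 0.001, 0.001]
wrist_force: [-0.6, -1.3, -0.4]
gripper_width: 0.0848
grasp_force: 0.0
```

```bash
python3 - <<'E'
from h import *
f=grab("side","side2")
E
```

```text
(no output)
```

View pics/side2.png

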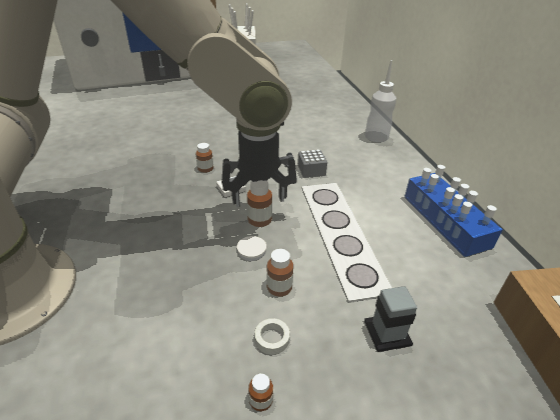

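The open fingers, at about (230,180) and (290,180), straddle the 95 bottle at (260,200). I'll close them and lift.

move_arm(
  targets=[
    [[40,0,0,0,0,0,0],[40,0,0,0,0,0,0],[40,0,0,0,0,0,0],[40,0,0,0,0,0,0],[40,0,0,0,0,0,0],[40,0,0,0,0,0,0],[40,0,0,0,0,0,0],[40,0,0,0,0,0,0]],
  ],
)

```text
time: 4.12
tcp_pos: [0.4732, 0.0853, 0.0331]
orientation: [0.729, 0.684, 0.0, 0.0]
wrist_force: [-1.2, -0.8, 6.7]
gripper_width: 0.0504
grasp_force: 62.1
```

move_arm(
  targets=[
    [[40,0,0,10,0,0,0],[40,0,0,20,0,0,0],[40,0,0,20,0,0,0],[40,20,4,0,0,0,0],[40,40,8,0,0,0,0],[40,40,8,0,0,0,0],[40,40,8,0,0,0,0],[40,20,4,0,0,0,0],[40,0,0,0,0,0,0],[40,0,0,0,0,0,0]],
  ],
)

```text
time: 5.38
tcp_pos: [0.632, 0.1172, 0.0822]
orientation: [0.729, 0.684, -0.0, -0.0]
wrist_force: [0.7, 0.0, -3.1]
gripper_width: 0.0507
grasp_force: 63.2
```

```bash
python3 - <<'E'
from h import *
f=grab("side","side3");f=grab("top","top3")
E
```

```text
(no output)
```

View pics/side3.png

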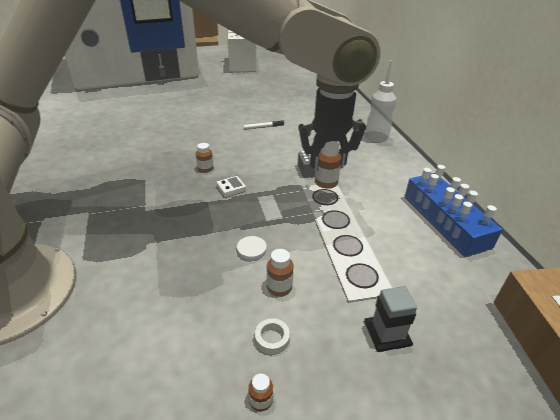

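The 95 bottle (328,165) hangs upright over the leftmost mark (326,197). Now I'll lower it.

move_arm(
  targets=[
    [[40,1,0,-15,0,0,0],[40,0,0,-13,0,0,0],[40,0,0,-8,0,0,0],[40,0,0,-3,0,0,0],[40,0,0,-2,0,0,0],[40,0,0,-1,0,0,0],[40,0,0,0,0,0,0],[40,0,0,0,0,0,0]],
  ],
)

```text
time: 6.48
tcp_pos: [0.634, 0.1173, 0.0405]
orientation: [0.729, 0.684, 0.0, 0.0]
wrist_force: [-0.7, -0.6, -2.8]
gripper_width: 0.0505
grasp_force: 63.2
```

move_arm(
  targets=[
    [[40,-0.5,0,-0.7,0,0,0],[40,0,0,-0.5,0,0,0],[40,0,0,0,0,0,0],[40,0,0,0,0,0,0]],
  ],
)

```text
time: 6.98
tcp_pos: [0.6333, 0.1173, 0.0391]
orientation: [0.729, 0.684, -0.0, -0.0]
wrist_force: [-0.5, 0.5, -1.3]
gripper_width: 0.0503
grasp_force: 63.4
```

move_arm(
  targets=[
    [[40,0,0,-0.5,0,0,0],[40,0,0,0,0,0,0],[56,0,0,0,0,0,0],[62,0,0,0,0,0,0],[75,0,0,0,0,0,0],[85,0,0,0,0,0,0],[85,0,0,0,0,0,0],[85,0,0,0,0,0,0],[85,0,0,10,0,0,0],[85,0,0,30,0,0,0]],
  ],
)

```text
time: 8.22
tcp_pos: [0.6326, 0.1173, 0.0784]
orientation: [0.729, 0.684, -0.001, -0.001]
wrist_force: [-0.5, -0.6, 1.3]
gripper_width: 0.0852
grasp_force: 0.0
```

move_arm(
  targets=[
    [[85,0,0,50,0,0,0],[85,0,0,40,0,0,0],[85,-28,-37,0,0,0,0],[85,-28,-37,0,0,0,0],[85,-28,-37,0,0,0,0],[85,-28,-37,0,0,0,0],[85,-28,-37,0,0,0,0],[85,-28,-37.5,0,0,0,0],[85,0,0,0,0,0,0],[85,0,0,0,0,0,0]],
  ],
)

```text
time: 9.48
tcp_pos: [0.4657, -0.105, 0.1692]
orientation: [0.729, 0.684, 0.0, 0.0]
wrist_force: [1.0, -0.1, 0.4]
gripper_width: 0.0852
grasp_force: 0.0
```

```bash
python3 - <<'E'
from h import *
f=grab("side","side4");f=grab("top","top4")
E
```

```text
(no output)
```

View pics/top4.png

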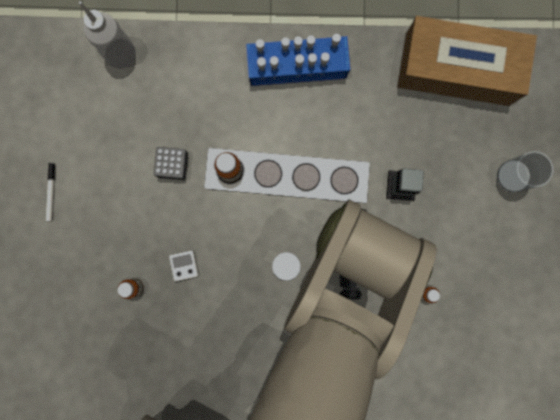

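The 95 bottle stands on the leftmost mark, cap near (226,163). I'll check that and descend on the 80.

```bash
python3 - <<'E'
import meas,cv2
from h import *
class F(dict):pass
f=ctrl.grab_frame("top")
for c,s,d,p in meas.caps(f,[(226,163)],.101,8): print(c,s,d,p)
E
```

```text
Traceback (most recent call last):
  File "meas.py", line 7, in caps
    k=max(k,key=lambda i:s[i,4]); cs=max(cv2.findContours((l==k).astype(np.uint8),0,2)[0],key=len)
ValueError: max() iterable argument is empty
```

move_arm(
  targets=[
    [[85,-1,0,-30,0,0,0],[85,0,0,-40,0,0,0],[85,0,0,-40,0,0,0],[85,0,0,-25,0,0,0],[85,0,0,-12,0,0,0],[85,0,0,0,0,0,0],[70,0,0,0,0,0,0],[35,0,0,0,0,0,0],[35,0,0,0,0,0,0],[35,0,0,0,0,0,0]],
  ],
)

```text
time: 10.88
tcp_pos: [0.4648, -0.1054, 0.0226]
orientation: [0.729, 0.684, 0.0, 0.001]
wrist_force: [-1.1, 1.3, 7.7]
gripper_width: 0.0443
grasp_force: 60.9
```

move_arm(
  targets=[
    [[35,0,0,0,0,0,0],[35,0,0,10,0,0,0],[35,0,0,20,0,0,0],[35,0,0,20,0,0,0],[35,20,18,0,0,0,0],[35,40,36,0,0,0,0],[35,43,36,0,0,0,0],[35,40,34,0,0,0,0],[35,20,18,0,0,0,0],[35,0,0,0,0,0,0]],
  ],
)

```text
time: 12.12
tcp_pos: [0.6279, 0.0381, 0.0716]
orientation: [0.728, 0.685, 0.0, 0.0]
wrist_force: [-0.4, -0.4, -2.3]
gripper_width: 0.0446
grasp_force: 61.8
```

```bash
python3 - <<'E'
from h import *
f=grab("side","side5");print(ctrl.observe()["tcp_pos"])
E
```

```text
[0.6271851  0.03719159 0.07159598]
```

View pics/side5.png

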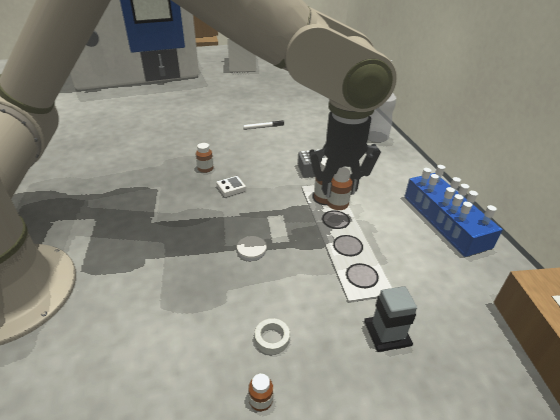

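The 80 bottle (340,190) is upright over the second mark. The 95 bottle stands behind it.

move_arm(
  targets=[
    [[35,0.7,-0.3,-15,0,0,0],[35,0,0,-13,0,0,0],[35,0,0,-8,0,0,0],[35,0,0,-3,0,0,0],[35,0,0,-2,0,0,0],[35,0,0,-1,0,0,0],[35,0,0,-0.5,0,0,0],[35,0,0,0,0,0,0]],
  ],
)

```text
time: 13.18
tcp_pos: [0.6281, 0.0365, 0.0292]
orientation: [0.729, 0.684, 0.0, 0.0]
wrist_force: [0.6, 0.2, -2.5]
gripper_width: 0.0444
grasp_force: 61.8
```

move_arm(
  targets=[
    [[35,0,0,-0.5,0,0,0],[35,0,0,-0.5,0,0,0],[35,0,0,0,0,0,0],[50,0,0,0,0,0,0],[56,0,0,0,0,0,0],[70,0,0,0,0,0,0],[85,0,0,0,0,0,0],[85,0,0,0,0,0,0],[85,0,0,10,0,0,0],[85,0,0,30,0,0,0]],
  ],
)

```text
time: 14.42
tcp_pos: [0.6274, 0.0366, 0.0679]
orientation: [0.729, 0.684, -0.001, -0.001]
wrist_force: [-0.0, -0.3, -0.3]
gripper_width: 0.0851
grasp_force: 0.0
```

move_arm(
  targets=[
    [[85,0,0,50,0,0,0],[85,0,0,50,0,0,0],[85,-34,38,0,0,0,0],[85,-34,38,0,0,0,0],[85,-34,39,0,0,0,0],[85,-35,39,0,0,0,0],[85,-35,39,0,0,0,0],[85,-35,39,0,0,0,0],[85,-35,39,0,0,0,0],[85,0,0,0,0,0,0]],
  ],
)

```text
time: 15.68
tcp_pos: [0.3841, 0.3094, 0.169]
orientation: [0.728, 0.686, 0.001, 0.0]
wrist_force: [0.2, 0.4, 0.5]
gripper_width: 0.0849
grasp_force: 0.0
```

```bash
python3 - <<'E'
from h import *
f=grab("top","top6"); print(ctrl.observe()["tcp_pos"])
hsv=cv2.cvtColor(f["img"],cv2.COLOR_RGB2HSV).astype(int)
# white cap enclosed by brown: brown mask -> filled hull
for n,(u,v),z,D in(("95",(226,163),.101,36),("80",(266,168),.086,32)):
    m=np.zeros(hsv.shape[:2],np.uint8); sub=hsv[v-22:v+22,u-22:u+22]
    m[v-22:v+22,u-22:u+22]=(sub[...,1]>130)
    ys,xs=np.nonzero(m); print(n,"brown",xs.min(),xs.max(),ys.min(),ys.max())
cv2.imwrite("pics/c6.png",cv2.resize(f["img"][135:215,190:380,::-1],None,fx=4,fy=4,interpolation=cv2.INTER_CUBIC))
E
```

```text
[0.38547643 0.30827892 0.16888099]
95 brown 216 239 158 177
80 brown 257 278 165 180
```

View pics/c6.png

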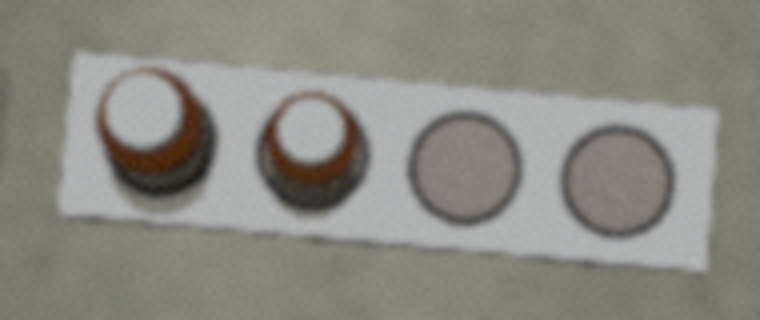

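Both bottles stand within their marks, caps at about (226.2,163) and (267.7,167.7). I'll descend on the 65 bottle.

move_arm(
  targets=[
    [[85,0,0,-30,0,0,0],[85,0,0,-40,0,0,0],[85,0,0,-40,0,0,0],[85,0,0,-30,0,0,0],[85,0,0,-13,0,0,0],[85,0,0,0,0,0,0],[70,0,0,0,0,0,0],[30,0,0,0,0,0,0],[30,0,0,0,0,0,0],[30,0,0,0,0,0,0]],
  ],
)

```text
time: 16.98
tcp_pos: [0.3865, 0.3077, 0.0161]
orientation: [0.729, 0.684, 0.001, 0.0]
wrist_force: [-0.4, -1.3, 7.5]
gripper_width: 0.0383
grasp_force: 60.7
```

```bash
python3 - <<'E'
from h import *
f=grab("top"); print(onz(f,226.2,163,.101),onz(f,267.7,167.7,.086))
E
```

```text
[0.63064223 0.11423811 0.101     ] [0.62595885 0.03544832 0.086     ]
```

move_arm(
  targets=[
    [[30,0,0,0,0,0,0],[30,0,0,10,0,0,0],[30,0,0,25,0,0,0],[30,0,0,25,0,0,0],[30,0,-25,0,0,0,0],[30,5,-45,0,0,0,0],[30,8,-45,0,0,0,0],[30,8,-45,0,0,0,0],[30,8,-45,0,0,0,0],[30,8,-45,0,0,0,0]],
  ],
)

```text
time: 18.27
tcp_pos: [0.4232, 0.056, 0.0757]
orientation: [0.729, 0.684, 0.0, 0.0]
wrist_force: [0.8, 1.2, -1.9]
gripper_width: 0.0385
grasp_force: 60.4
```

move_arm(
  targets=[
    [[30,10,-45,0,0,0,0],[30,20,-30,0,0,0,0],[30,35,-16,0,0,0,0],[30,40,-9,0,0,0,0],[30,40,0,0,0,0,0],[30,35,0,0,0,0,0],[30,19,0,0,0,0,0],[30,0,0,0,0,0,0],[30,0,0,0,0,0,0]],
  ],
)

```text
time: 19.4
tcp_pos: [0.6213, -0.0424, 0.0752]
orientation: [0.729, 0.684, -0.0, -0.0]
wrist_force: [-0.3, -0.6, -0.2]
gripper_width: 0.0385
grasp_force: 60.6
```

```bash
python3 - <<'E'
from h import *
f=grab("side","side7");print(ctrl.observe()["tcp_pos"])
E
```

```text
[ 0.62127712 -0.04241999  0.07528343]
```

View pics/side7.png

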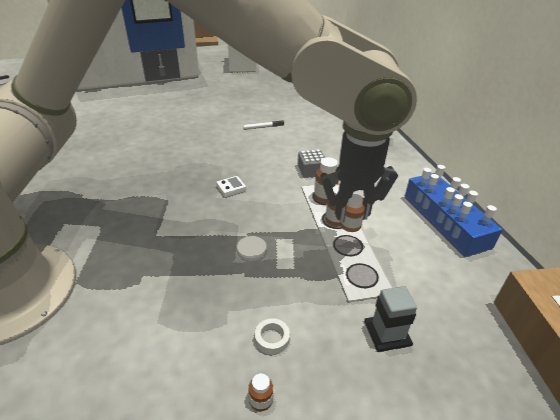

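The 65 bottle (354,210) is upright over the third mark. I'll lower it.

move_arm(
  targets=[
    [[30,1,-0.5,-20,0,0,0],[30,0,0,-18,0,0,0],[30,0,0,-8,0,0,0],[30,0,0,-3,0,0,0],[30,0,0,-2,0,0,0],[30,0,0,-1,0,0,0],[30,0,0,-0.5,0,0,0],[30,0,0,0,0,0,0]],
  ],
)

```text
time: 20.45
tcp_pos: [0.6231, -0.043, 0.0228]
orientation: [0.729, 0.684, 0.0, 0.0]
wrist_force: [-0.5, 0.6, -1.2]
gripper_width: 0.0383
grasp_force: 60.6
```

move_arm(
  targets=[
    [[30,0,0,-0.5,0,0,0],[30,0,0,-0.5,0,0,0],[30,0,0,0,0,0,0],[44,0,0,0,0,0,0],[50,0,0,0,0,0,0],[70,0,0,0,0,0,0],[85,0,0,0,0,0,0],[85,0,0,0,0,0,0],[85,0,0,10,0,0,0],[85,0,0,30,0,0,0]],
  ],
)

```text
time: 21.7
tcp_pos: [0.6223, -0.0429, 0.0614]
orientation: [0.729, 0.684, -0.001, -0.001]
wrist_force: [0.0, -0.2, 0.8]
gripper_width: 0.0851
grasp_force: 0.0
```

move_arm(
  targets=[
    [[85,0,0,50,0,0,0],[85,0,0,50,0,0,0],[85,-34,-36,0,0,0,0],[85,-34,-36,0,0,0,0],[85,-34,-36,0,0,0,0],[85,-34,-36,0,0,0,0],[85,-33,-36,0,0,0,0],[85,-34,-36,0,0,0,0],[85,-34,-36,0,0,0,0],[85,0,0,0,0,0,0]],
  ],
)

```text
time: 22.95
tcp_pos: [0.3845, -0.297, 0.1624]
orientation: [0.731, 0.683, -0.0, 0.001]
wrist_force: [0.5, 0.7, 0.9]
gripper_width: 0.0847
grasp_force: 0.0
```

```bash
python3 - <<'E'
from h import *
f=grab("side","side8");print(ctrl.observe()["tcp_pos"])
E
```

```text
[ 0.38551604 -0.29579248  0.16228779]
```

View pics/side8.png

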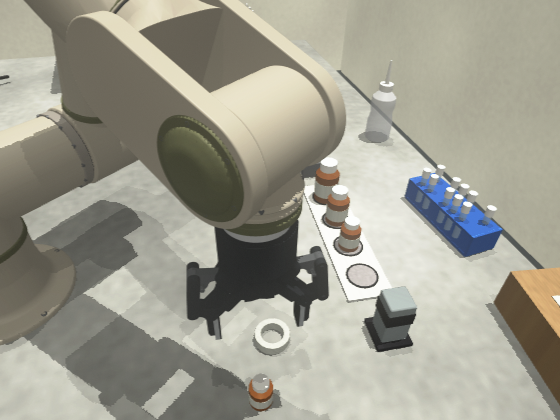

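Three bottles stand on their marks. The gripper is above the 50 bottle (261,390), clear of the ring at (272,335).

move_arm(
  targets=[
    [[85,0,0,-30,0,0,0],[85,0,0,-40,0,0,0],[85,0,0,-40,0,0,0],[85,0,0,-30,0,0,0],[85,0,0,-13,0,0,0],[85,0,0,0,0,0,0],[60,0,0,0,0,0,0],[24,0,0,0,0,0,0],[24,0,0,0,0,0,0],[24,0,0,0,0,0,0]],
  ],
)

```text
time: 24.25
tcp_pos: [0.3863, -0.2953, 0.0095]
orientation: [0.729, 0.684, -0.0, 0.001]
wrist_force: [-1.1, 1.7, 7.9]
gripper_width: 0.0321
grasp_force: 59.3
```

move_arm(
  targets=[
    [[24,0,0,0,0,0,0],[24,0,0,0,0,0,0],[24,0,0,0,0,0,0]],
  ],
)

```text
time: 24.62
tcp_pos: [0.3863, -0.2953, 0.0095]
orientation: [0.729, 0.684, -0.0, 0.001]
wrist_force: [-1.3, 2.9, 8.6]
gripper_width: 0.0322
grasp_force: 59.3
```

move_arm(
  targets=[
    [[24,0,0,10,0,0,0],[24,0,0,25,0,0,0],[24,0,0,25,0,0,0],[24,10,25,0,0,0,0],[24,20,45,0,0,0,0],[24,30,45,0,0,0,0],[24,40,35,0,0,0,0],[24,40,15,0,0,0,0],[24,40,8,0,0,0,0],[24,30,0,0,0,0,0]],
  ],
)

```text
time: 25.88
tcp_pos: [0.5975, -0.1211, 0.0691]
orientation: [0.729, 0.685, 0.0, 0.0]
wrist_force: [-0.1, -0.3, -0.1]
gripper_width: 0.0321
grasp_force: 59.6
```

move_arm(
  targets=[
    [[24,20,0,0,0,0,0],[24,0,0,0,0,0,0],[24,0,0,0,0,0,0]],
  ],
)

```text
time: 26.25
tcp_pos: [0.6153, -0.122, 0.0687]
orientation: [0.729, 0.684, -0.0, -0.0]
wrist_force: [0.3, 0.1, 0.3]
gripper_width: 0.0324
grasp_force: 59.6
```

```bash
python3 - <<'E'
from h import *
f=grab("side","side9");print(ctrl.observe()["tcp_pos"])
E
```

```text
[ 0.61530148 -0.12208329  0.06879476]
```

View pics/side9.png

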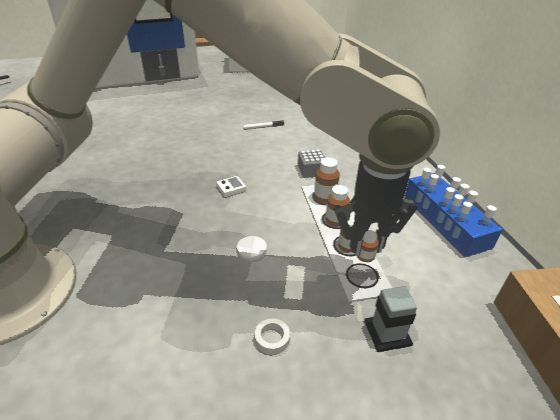

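The 50 bottle (369,245) is over the last mark, beside the reader. I'll lower it.

move_arm(
  targets=[
    [[24,1.5,-0.5,-20,0,0,0],[24,0,0,-18,0,0,0],[24,0,0,-8,0,0,0],[24,0,0,-3,0,0,0],[24,0,0,-2,0,0,0],[24,0,0,-1,0,0,0],[24,0,0,-0.5,0,0,0],[24,0,0,0,0,0,0]],
  ],
)

```text
time: 27.3
tcp_pos: [0.6176, -0.1225, 0.0163]
orientation: [0.729, 0.684, 0.0, 0.0]
wrist_force: [0.5, 0.4, -0.9]
gripper_width: 0.032
grasp_force: 59.6
```

move_arm(
  targets=[
    [[24,0,0,-0.5,0,0,0],[24,0,0,-0.5,0,0,0],[24,0,0,0,0,0,0],[38,0,0,0,0,0,0],[45,0,0,0,0,0,0],[70,0,0,0,0,0,0],[85,0,0,0,0,0,0],[85,0,0,0,0,0,0],[85,0,0,10,0,0,0],[85,0,0,30,0,0,0]],
  ],
)

```text
time: 28.55
tcp_pos: [0.6168, -0.1223, 0.0549]
orientation: [0.729, 0.684, -0.001, -0.001]
wrist_force: [0.5, -0.1, 1.0]
gripper_width: 0.0853
grasp_force: 0.0
```

move_arm(
  targets=[
    [[85,0,0,50,0,0,0],[85,0,0,50,0,0,0],[85,-40,-30,0,0,0,0],[85,-40,-40,0,0,0,0],[85,-40,-40,0,0,0,0],[85,-40,-40,0,0,0,0],[85,-40,-40,0,0,0,0],[85,-20,-40,0,0,0,0],[85,0,0,0,0,0,0],[85,0,0,0,0,0,0]],
  ],
)

```text
time: 29.8
tcp_pos: [0.3978, -0.352, 0.1555]
orientation: [0.729, 0.684, 0.0, 0.0]
wrist_force: [-0.1, 0.6, -0.2]
gripper_width: 0.0848
grasp_force: 0.0
```

```bash
python3 - <<'E'
from h import *
f=grab("top","top10"); h=cv2.cvtColor(f["img"],cv2.COLOR_RGB2HSV)
cv2.imwrite("pics/c10.png",cv2.resize(f["img"][135:215,190:380,::-1],None,fx=4,fy=4,interpolation=cv2.INTER_CUBIC))
R=np.array(f["rvec"],float);t=np.array(f["tvec"],float)
for nm,x,y,z in(("95",.6331,.1165,.101),("80",.6279,.0367,.086),("65",.6221,-.043,.071),("50",.6169,-.123,.056)):
    c=cv2.projectPoints(np.array([[x,y,z]]),R,t,np.array([[f["fx"],0,f["cx"]],[0,f["fy"],f["cy"]],[0,0,1]]),np.array([f["k1"],0,0,0]))[0].ravel()
    print(nm,"expected cap in crop px",(c-(190,135)+.5)*4-.5)
E
```

```text
95 expected cap in crop px [141.6811789  108.26629972]
80 expected cap in crop px [309.80120041 128.25759746]
65 expected cap in crop px [472.46489179 148.7551556 ]
50 expected cap in crop px [630.96240696 167.39166071]
```

View pics/c10.png

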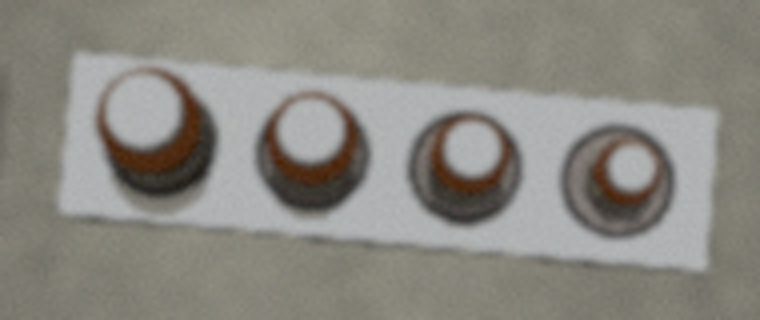

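Caps sit at crop pixels (145,111), (311,131), (472,150) and (631,166), all within about 2 mm of the expected spots. All four are upright and in order, and the gripper is clear.

```bash
python3 -c "
from workcell import ctrl
print(ctrl.sign_off())"
```

```text
the job is handed in; nothing more can be done
None
```

The four bottles stand upright on their marks in height order, the 50 mm one nearest the reader and the 95 mm one farthest. In the last top view each was within about 2 mm of centre, and I handed the job in at about 30 s with the gripper clear.

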